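# Set the dust extraction at the vice: hood out, blast gate held half open

## Task

Get the dust extraction ready for filing the bracket in the vice: with the blast gate still shut, pull the telescopic hood out to its stop, towards the vice, and leave it there. Then lift the sprung, self-closing blade of the blast gate to half open and finish while holding it there, steady in the gripper: nothing else may prop it up, and never let it rise beyond about two thirds, or the suction takes the washers out of the dish. Leave the other things on the bench where they are.

Things in the scene. Friction and masses are not known exactly. Their poses are not given: they have to be found in the camera images.
- station: Fixed extraction station: level 80 mm steel duct, axis 85 mm above the bench, through an aluminium blast-gate housing 116 mm wide, 35 mm thick, topping out at 150 mm. Origin: on the bench under the housing's middle. z up; y along the duct, from hood towards hose; x across it, away from the robot at yaw 0 (yaw within 0.28). Towards -y: fixed sleeve to y = -150 mm, then hood, then vice.
- gate (a joint): Lift of the gate's blade in m: 0 shut (where it starts), 0.040 half open, 0.080 fully open. It slides straight up. Springs in two barrels, and its weight, push it shut: about 8 N at 0, 13 N at half, 18 N fully open. It drops shut when let go.
- gate_handle (a point): Middle of the black grip bar of the D-handle on the blade, 207 mm above the bench when shut; it rises with the blade. The bar is level, 15 mm thick, 72 mm long along the station's x (60 mm clear between its posts). The top of the 158 mm wide crosshead is 41 mm below it. Pinch it from above, fingers closing along the duct.
- hood (a joint): How far the telescopic hood is pulled out, in m: starts at 0 to 0.025, stop at 0.100. It slides along the duct in the station's -y. Pulling takes about 6 N at first, rising to 9 N as the inner bellows stretches; a rubber lip seal keeps it where it is left.
- hood_lug (a point): Grip point of the upright black lug on the hood, 167 mm above the bench, 15 mm below the lug's top; moves with the hood (205 mm from the gate in the station's -y when in, 305 mm when out). The lug is 14 mm thick along the duct, 44 mm wide; the hood under it (130 x 94 x 84 mm) tops out at 131 mm. Pinch it from above, fingers closing along the duct.
- dish: Bystander: round steel parts dish with washers in it, 124 mm across, 26 mm high, on the robot's side of the sleeve. Origin: centre of its underside. Not to be moved.
- can_tall: Bystander: white spray can with a white cap, 62 mm thick, 200 mm tall, standing on the duct's far side from the robot, on either side of the gate. Origin: centre of its underside. Not to be moved.
- can_short: Bystander: grey spray can with a black cap, 66 mm thick, 155 mm tall, standing on the duct's far side from the robot, on either side of the gate. Origin: centre of its underside. Not to be moved.
- wrench: Bystander: steel spanner, 170 mm long, lying on the robot's side of the gate and hose. Origin: centre of its underside. Not to be moved.
- cup_brush: Bystander: brass wire cup brush, 68 mm across, 48 mm high, standing behind the gate, between the cans. Origin: centre of its underside. Not to be moved.
- file: Bystander: file with a wooden handle, about 200 mm long, 24 mm high, lying behind the hood. Origin: on its underside, near its middle. Not to be moved.
- half_mark (a point): Middle of three scribed lines on the upright steel scale beside the gate (at the station's x = 96 mm; scale top 250 mm above the bench): 199 mm above the bench, level with the middle of the blade's crosshead when half open. The lines 40 mm below and above it mark shut and fully open.
- vice_top (a point): Top of the steel bracket clamped in the blue bench vice, 180 mm above the bench. The vice is fixed to the station, 455 mm from the gate along the station's -y; its jaws reach to y = -410 mm, clear of the hood (mouth at y = -361 mm when out).

How it is judged (in metres and radians):
On the way, in this order (a step that is already met when the one before it is completed fails the run):
1. the hood is pulled out to its stop with the gate still shut (value of joint hood above 0.095 m and value of joint gate below 0.01 m), for 0.2 s.
2. the gate is lifted to half open and held there in the gripper (value of joint gate between 0.034 and 0.046 m and value of joint hood above 0.092 m and contact force between the fingers and gate above 2 N), for 0.5 s.
At the end, for the whole second after the job is handed in: The gate's blade is 40 mm open, give or take 6 mm, still (under 20 mm/s), and the fingers press on it with more than 2 N; the hood is out to within 8 mm of its stop; the bystanders are within 25 mm of where they were (all of step 2 and velocity of joint gate between -0.02 and 0.02 m/s and distance of each of dish, can_tall, can_short, wrench, cup_brush, file from where it was at the start of the episode below 0.025 m); the arm keeps its last pose, push and grip.
It fails at once if the gate is opened (more than 12 mm) before the hood is out (value of joint gate above 0.012 m and value of joint hood below 0.09 m).
It fails at once if the gate rises beyond about two thirds (57 mm) (value of joint gate above 0.057 m).
It fails at once if a bystander is shoved from its place (more than 25 mm) (distance of any of dish, can_tall, can_short, wrench, cup_brush, file from where it was at the start of the episode above 0.025 m).
It fails at once if a bystander is used to prop the gate (contact force between any of dish, can_tall, can_short, wrench, cup_brush, file and gate above 0.5 N).
It also fails if it takes over 51 s, if anything falls off the work surface, if the arm or the gripper's body presses on something with over 40 N, if the wrist force passes 120 N, or if a joint passes its speed limit or range.

## Robot

A 7-joint arm with a two-finger parallel gripper is mounted at the origin on the work surface. World frame = base frame: x ahead of the robot, y to its left, z up, the work surface at z = 0. Lengths are in mm, angles in rad, forces in N, time in s.
With the tool pointing down it reaches from about 425 to 925 mm from the base axis. Payload 6.8 kg.
Tool frame: the origin (TCP) lies at the very end of the fingers, on their centre line; the grasp point (between the pads) lies 19 mm behind it; z points along the fingers, y is the direction in which the jaws open and shut (so a half turn about z gives the same grasp; the last joint's range is limited). The gripper opens to 88 mm and grips with 3 to 60 N. Pads are 20 mm wide; open, the fingers measure 115 mm over their backs; the gripper's body (75 mm by 178 mm) begins 61 mm behind the grasp point.
Start: joints at [1.073, 0.477, 0.022, 1.555, -0.011, 1.109, -0.083], TCP at [256.513, -624.379, 222.664] pointing down, gripper open.
Joint ranges: [-2.96, 2.96], [-0.34, 2.1], [-1.41, 1.46], [0.24, 2.44], [-1.37, 4.51], [0.17, 1.92], [-2.96, 2.96]. Speed limits (rad/s): [2.39, 2.39, 3.14, 3.14, 3.14, 3.14, 3.14].

## Interface

Orientations are given as a unit quaternion [w, x, y, z].
In Python, from workcell import telemetry, cams, env gives the robot as it stands.
- The arm moves only by the tool step_arm, never from a script. Its argument "series" is one flat list of numbers, 5 for each row, row after row: the shift along the tool's x, y, z scaled (see below), then the turn about the tool's z scaled (see below), then the closure, from 0 (fully open) to 1 (shut). A call has 1 to 12 rows; each row is the pose to reach, as a shift and turn from the pose commanded when the call began, along the tool's axes at that moment; what a row does not reach only later rows make up. The controller multiplies each number of a shift by 0.1 m and each number of a turn by 45 degrees. A row lasts 1/10 s, in which the tool goes at most 50 mm and 8.59 degrees, less where a joint would pass 70% of its speed; a pose out of reach is approached as far as the arm can. A call with a number of a shift or a turn outside -1 to 1 is refused whole. A call with a gripper value outside its range is refused whole. The fingers move at their own pace and stop on an object; the grip force is fixed at half the most. Time passes only in rows, so rows that repeat a pose let the fingers close. It gives the time, the measured TCP pose, the force and the opening at its end, in the units of the state.
- telemetry.sense(): the state, without advancing time (a new reading comes with each control period).
- cams.snapshot(name): name is "scene" or "top"; returns the picture (420x560x3 uint8, blue, green, red); there is no depth.
- cams.calibration(name): a dict with "K" (3x3 intrinsics, pixels), "k1" (the pictures are not rectified: a ray, as slopes to the right and down, at radius r is drawn at 1 + k1 r^2 times it, then the intrinsics apply), "view" (4x4, takes a point from world to camera coordinates). Camera axes: x right, y down, z forward; pixel columns grow to the right and rows downward; lengths in mm; the calibration is good to about 2 mm. A picture is of the moment at which its call begins. calibration takes no time and is no camera call.
- env.finish_job(): hands the job in, once; it reports no verdict.
The state is a dict: "time": time; "qpos": joint angles; "qd": joint speeds; "tau": joint torques, N m; "tool_pos": TCP position; "eef_rot": TCP orientation; "force": force on the tool from outside, world axes, zero at the start; "torque": the same for the moment, N m; "finger_gap": finger opening in mm.
Only numpy, scipy, OpenCV 4.12 (cv2) and the standard library are available. Lean on these libraries where they do the work, as an engineer would, in place of code of your own. Each camera call takes 0.05 s, during which the arm holds its last target. There are 200 camera calls.

## Working session

There is one attempt and no reset: what is moved stays moved. The work goes in short steps, Python scripts to look and compute and a tool call to move; the robot and the scene stay as the last step left them, time stands still between calls to the robot, and variables do not carry over. Pictures are saved under pics/ and viewed, about 8 in all and at most 12, crops included, and the job is handed in when it is done.

Besides the shell and the picture viewer there is one more tool, called in YAML: its name, and indented under it one key for each argument. step_arm: Moves the arm, as the interface text tells. Its arguments: {"type":"object","properties":{"series":{"type":"array"}},"required":["series"]}

```bash
mkdir -p pics; ls; cat > h.py <<'E'
import numpy as np, cv2
from workcell import telemetry, cams, env
def ray(name,u,v):
    c=cams.calibration(name);K=np.array(c["K"]);V=np.array(c["view"]);k=c["k1"]
    d=np.array([(u-K[0,2])/K[0,0],(v-K[1,2])/K[1,1]]);s=d.copy()
    for _ in range(20): s=d/(1+k*(s@s))
    R=V[:3,:3];o=-R.T@V[:3,3];w=R.T@np.array([s[0],s[1],1]);return o,w/np.linalg.norm(w)
def onz(name,u,v,z):
    o,w=ray(name,u,v);return o+w*(z-o[2])/w[2]
def tri(a,b):
    (o1,w1),(o2,w2)=ray(*a),ray(*b)
    A=np.c_[w1,-w2];t=np.linalg.lstsq(A,o2-o1,rcond=None)[0]
    p,q=o1+t[0]*w1,o2+t[1]*w2;return (p+q)/2,np.linalg.norm(p-q)
def proj(name,p):
    c=cams.calibration(name);K=np.array(c["K"]);V=np.array(c["view"])
    q=V[:3,:3]@np.array(p)+V[:3,3];s=q[:2]/q[2];s=s*(1+c["k1"]*(s@s));return K[:2,:2]@s+K[:2,2]
E
python3 - <<'E'
from h import *
for n in("scene","top"):
    cv2.imwrite(f"pics/{n}0.png",cams.snapshot(n));c=cams.calibration(n);print(n,c)
s=telemetry.sense();print({k:np.round(v,3) for k,v in s.items()})
E
```

```text
pics
scene {'K': array([[421.91290999,   0.        , 282.17626114],
       [  0.        , 421.91290999, 219.52200817],
       [  0.        ,   0.        ,   1.        ]]), 'k1': -0.11521122000726182, 'view': array([[ 4.70877946e-01,  8.82152520e-01,  8.99396042e-03,
        -2.78616128e+02],
       [ 7.64278936e-01, -4.02824631e-01, -5.03597086e-01,
        -3.81819627e+02],
       [-4.40626449e-01,  2.44006656e-01, -8.63891824e-01,
         1.25266571e+03],
       [ 0.00000000e+00,  0.00000000e+00,  0.00000000e+00,
         1.00000000e+00]])}
top {'K': array([[459.50420775,   0.        , 271.94264796],
       [  0.        , 459.50420775, 212.40487717],
       [  0.        ,   0.        ,   1.        ]]), 'k1': -0.0806463522671466, 'view': array([[ 2.47236414e-02, -9.99653934e-01,  8.98626576e-03,
         4.34620437e+00],
       [-9.93095125e-01, -2.55905912e-02, -1.14486655e-01,
         5.81729091e+02],
       [ 1.14676999e-01, -6.09368972e-03, -9.93384142e-01,
         1.31851009e+03],
       [ 0.00000000e+00,  0.00000000e+00,  0.00000000e+00,
         1.00000000e+00]])}
{'time': np.float64(0.1), 'qpos': array([ 1.073,  0.478,  0.022,  1.556, -0.011,  1.109, -0.083]), 'qd': array([-0.002, -0.003, -0.001, -0.003, -0.001,  0.001,  0.002]), 'tau': array([ 4.0000e-03, -5.8410e+01,  1.5400e+00, -2.7331e+01, -5.4000e-02,
        1.3000e-02,  0.0000e+00]), 'tool_pos': array([ 256.296, -623.889,  221.814]), 'eef_rot': array([-0.001,  0.981,  0.194, -0.   ]), 'force': array([-0.302, -0.53 ,  0.926]), 'torque': array([-0.005, -0.015, -0.012]), 'finger_gap': np.float64(87.76)}
```

View pics/scene0.png

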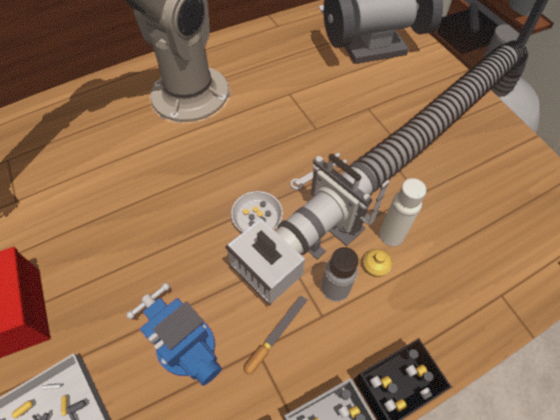

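View pics/top0.png

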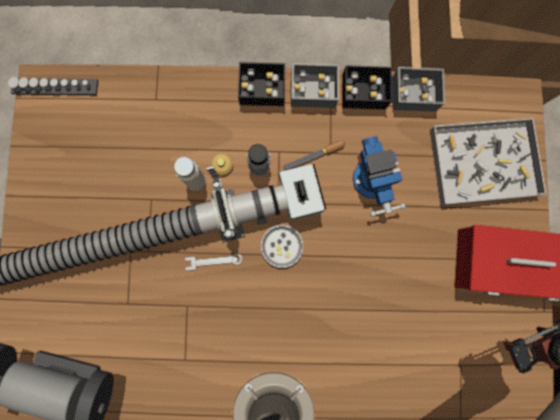

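The scene view has the hood lug near (266,245) and the gate near (345,190). In the top view the lug is near (301,190), the gate near (224,205), and the vice to the right near (378,170). I'll zoom in on both.

```bash
python3 - <<'E'
from h import *
a=cv2.imread("pics/scene0.png")[145:305,215:415];b=cv2.imread("pics/top0.png")[140:250,170:340]
a=cv2.resize(a,(750,600),interpolation=cv2.INTER_CUBIC)  # 3.75x
b=cv2.resize(b,(765,495),interpolation=cv2.INTER_CUBIC)  # 4.5x
cv2.imwrite("pics/a.png",a);cv2.imwrite("pics/b.png",b)
E
```

```text
(no output)
```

View pics/a.png

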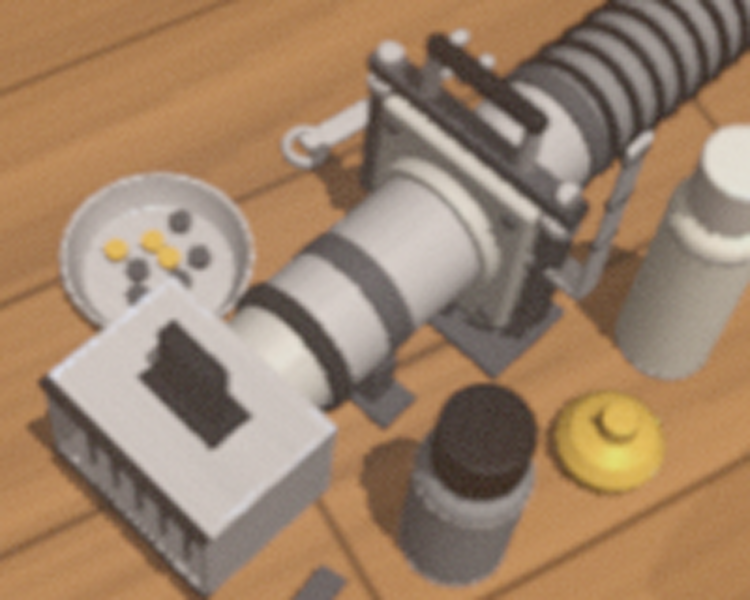

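View pics/b.png

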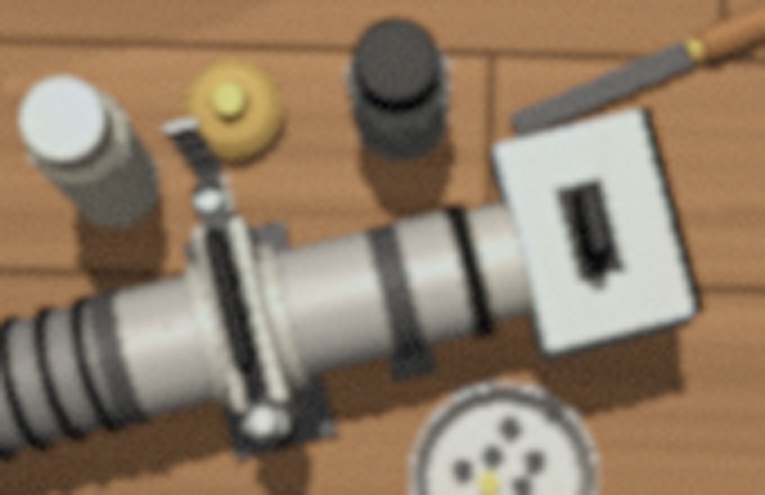

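Crop a shows the D-handle bar running from about (437,42) to (540,122), and the lug top from (170,325) to (225,378). Crop b shows the bar centre near (236,312), the lug near (592,230), and the hood-top corners at (495,147), (648,110), (697,303) and (547,352).

```bash
python3 - <<'E'
from h import *
S=lambda u,v:("scene",215+(u-1.4)/3.75,145+(v-1.4)/3.75)
T=lambda u,v:("top",170+(u-1.75)/4.5,140+(v-1.75)/4.5)
print("bar",tri(S(489,82),T(236,312)))
print("lugtop",tri(S(199,350),T(592,228)))
C=[onz(*T(*p),131)[:2] for p in[(495,147),(648,110),(697,303),(547,352)]]
print(np.round(C,1))
cs=[tri(S(*a),T(*b)) for a,b in [((332,430),(495,147)),((212,530),(648,110)),((45,380),(697,303)),((172,285),(547,352))]]
for c in cs:print(c)
C=np.array([c[0][:2] for c in cs])
for c in (C,):
  d=(c[1]+c[2]-c[0]-c[3]);print("-y dir yaw",np.arctan2(d[1],d[0])+np.pi/2,d/2, "center",c.mean(0))
# dark masks in top
g=cv2.imread("pics/top0.png").max(2);m=(g<75).astype(np.uint8)
n,l,st,ce=cv2.connectedComponentsWithStats(m[165:230,200:325])
for i in range(1,n):
  if st[i,4]>15: print(st[i],ce[i]+[200,165], cv2.minAreaRect(np.argwhere(l==i)[:,::-1].astype(np.float32)))
E
```

```text
bar (array([569.72603124, 152.01746415, 201.34558073]), np.float64(7.567590126458407))
lugtop (array([628.02215787, -54.93924168, 167.6907772 ]), np.float64(3.5491919417196747))
[[ 682.1    1.2]
 [ 707.8  -92.4]
 [ 588.9 -123.8]
 [ 556.6  -33.1]]
(array([ 6.83412532e+02, -4.66912182e-01,  1.20749533e+02]), np.float64(3.352073286175198))
(array([707.68157885, -89.74896937, 135.98470171]), np.float64(4.695734846097488))
(array([ 588.62980744, -125.36419077,  129.54036203]), np.float64(2.8351144761331635))
(array([558.23817438, -34.82752269, 112.30184359]), np.float64(1.7215659984091949))
-y dir yaw 0.2951010234484832 [ 27.33034008 -89.90936263] center [634.4905231  -62.60189875]
[ 49   0  20  11 170] [258.65294118 169.32352941] ((58.5, 5.0), (19.0, 10.0), 0.0)
[ 9  4  9 10 46] [213.34782609 173.43478261] ((13.25, 8.25), (10.60660171508789, 4.242640495300293), 45.0)
[ 96  16  11  21 140] [300.72142857 191.15      ] ((100.67648315429688, 26.205883026123047), (19.645383834838867, 7.518604278564453), 75.96376037597656)
[69 21 12 30 97] [274.79381443 202.40206186] ((73.039794921875, 35.487892150878906), (30.072832107543945, 6.031204700469971), 73.0724868774414)
[ 16  26  13  38 163] [221.74233129 208.95705521] ((21.852941513061523, 44.411766052246094), (38.56315994262695, 4.365641117095947), 75.96376037597656)
[ 56  44  12  16 119] [260.87394958 217.99159664] ((60.57691955566406, 51.384613037109375), (15.100942611694336, 10.78638744354248), 78.69007110595703)
[34 57 10  8 45] [238.84444444 226.68888889] ((37.839622497558594, 61.68867874145508), (7.28010892868042, 8.653715133666992), 74.05460357666016)
```

```bash
python3 - <<'E'
from h import *
b=onz("top",221.8,209.2,214);l=onz("top",301,190,182);print(b,l,np.hypot(*(b-l)[:2]),np.arctan2((l-b)[0],(b-l)[1]))
print("toolbox",onz("top",458,260,100),onz("top",515,260,100))
E
```

```text
[565.51146769 148.08613466 214.        ] [625.64146058 -55.11171534 182.        ] 211.907957118279 0.28770805990671583
toolbox [ 452.46746394 -507.25240558  100.        ] [ 455.25831981 -675.44911728  100.        ]
```

step_arm:
  series: [0,0,-0.5,0.07,0,0,0,-1,0.147,0,0.4,-0.3,-1,0.147,0,0.8,-0.7,-1,0.147,0]

```text
time: 0.5
tool_pos: [302.1, -535.7, 323.9]
eef_rot: [0.001, 0.991, 0.135, 0.001]
force: [0.6, 0.7, -0.9]
finger_gap: 88.1
```

step_arm:
  series: [0.3,-0.27,0,0,0,0.65,-0.58,0,0,0,1,-0.9,0,0,0]

```text
time: 0.8
tool_pos: [373.6, -419.9, 322.4]
eef_rot: [-0.0, 0.991, 0.136, -0.0]
force: [0.7, -0.1, 0.0]
finger_gap: 87.8
```

step_arm:
  series: [0.35,-0.3,0,0,0,0.7,-0.6,0,0,0,1,-0.9,0,0,0]

```text
time: 1.1
tool_pos: [446.1, -305.7, 322.5]
eef_rot: [-0.0, 0.991, 0.137, -0.0]
force: [0.2, -1.2, -1.3]
finger_gap: 88.2
```

step_arm:
  series: [0.35,-0.3,0,0,0,0.7,-0.6,0,0,0,1,-0.9,0,0,0]

```text
time: 1.4
tool_pos: [517.8, -192.1, 322.4]
eef_rot: [-0.0, 0.991, 0.137, -0.0]
force: [-0.1, 0.3, 0.4]
finger_gap: 87.7
```

step_arm:
  series: [0.35,-0.3,0,0,0,0.7,-0.6,0,0,0,1,-0.9,0,0,0,1,-0.9,0,0,0,1,-0.9,0,0,0]

```text
time: 1.9
tool_pos: [588.8, -79.4, 322.0]
eef_rot: [-0.0, 0.99, 0.138, -0.001]
force: [-0.4, -0.9, 0.0]
finger_gap: 87.8
```

step_arm:
  series: [0.43,-0.13,0.3,0,0,0.43,-0.13,0.7,0,0,0.43,-0.13,1,0,0,0.43,-0.13,1,0,0]

```text
time: 2.3
tool_pos: [623.2, -58.6, 217.8]
eef_rot: [-0.0, 0.991, 0.136, -0.005]
force: [-0.5, -1.2, -0.5]
finger_gap: 87.9
```

```bash
python3 - <<'E'
from h import *
I=cams.snapshot("scene");J=cams.snapshot("top")
cv2.imwrite("pics/c.png",np.hstack([cv2.resize(I[150:300,200:330],(390,450),interpolation=3),cv2.resize(J[120:270,230:360],(390,450),interpolation=3)]))
s=telemetry.sense();print(s["tool_pos"],s["eef_rot"])
t=s["tool_pos"];tx=np.array([.962,.2735,0]);ty=np.array([.2735,-.962,0])
for k in (-57,-44,44,57):
  print(k,(proj("scene",t+k*ty)-[200,150])*3,(proj("top",t+k*ty)-[230,120])*3)
E
```

```text
[626.46153448 -58.05996949 223.17986201] [ 3.21741359e-04  9.90770281e-01  1.35550916e-01 -3.10107719e-04]
-57 [259.6529433  166.85168697] [154.97815884 217.69251094]
-44 [244.6487608  179.10221551] [169.82715097 213.93036168]
44 [138.3522821  265.93855094] [269.89434685 188.60447408]
57 [121.94721799 279.34780815] [284.60101666 184.88639182]
```

View pics/c.png

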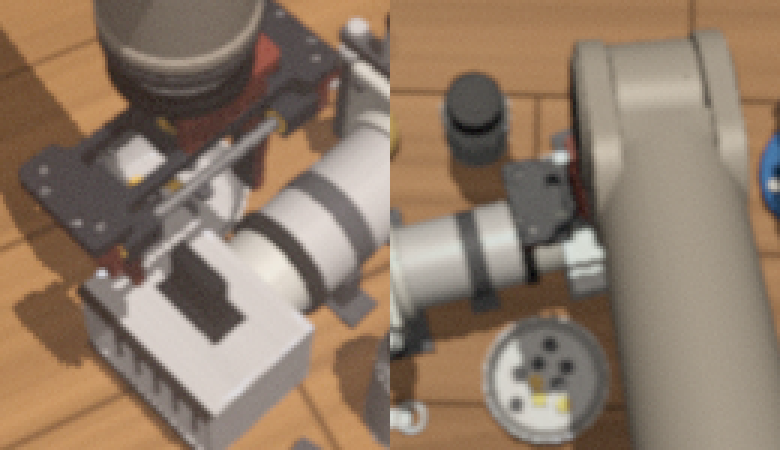

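The scene crop shows the open fingers straddling the lug, with tips near (140,268) and (240,185). They're aligned with the duct, so I'm descending.

step_arm:
  series: [0,0,0.2,0,0,0,0,0.4,0,0,0,0,0.6,0,0,0,0,0.74,0,0,0,0,0.74,0,0,0,0,0.74,0,0]

```text
time: 3.0
tool_pos: [627.6, -56.6, 150.1]
eef_rot: [0.0, 0.991, 0.136, 0.001]
force: [0.0, -0.4, 0.8]
finger_gap: 87.9
```

step_arm:
  series: [0,0,0,0,0.5,0,0,0,0,0.8,0,0,0,0,1,0,0,0,0,1,0,0,0,0,1,0,0,0,0,1,0,0,0,0,1,0,0,0,0,1]

```text
time: 3.8
tool_pos: [626.7, -56.2, 148.6]
eef_rot: [0.0, 0.991, 0.137, -0.0]
force: [-0.1, 0.5, -0.4]
finger_gap: 27.2
```

step_arm:
  series: [0,0,0,0,1,0,0,0,0,1,0,0,0,0,1,0,0,0,0,1,0,0,0,0,1]

```text
time: 4.3
tool_pos: [627.3, -58.2, 148.6]
eef_rot: [0.001, 0.991, 0.136, 0.0]
force: [2.6, -3.8, -1.9]
finger_gap: 13.6
```

step_arm:
  series: [0,0.06,0,0,1,0,0.14,0,0,1,0,0.22,0,0,1,0,0.3,0,0,1,0,0.38,0,0,1,0,0.46,0,0,1,0,0.54,0,0,1,0,0.62,0,0,1,0,0.7,0,0,1,0,0.7,0,0,1,0,0.7,0,0,1]

```text
time: 5.4
tool_pos: [645.3, -121.9, 148.6]
eef_rot: [-0.001, 0.991, 0.137, -0.0]
force: [-2.7, 3.8, 1.8]
finger_gap: 13.9
```

step_arm:
  series: [0,0.06,0,0,1,0,0.12,0,0,1,0,0.18,0,0,1,0,0.22,0,0,1,0,0.22,0,0,1,0,0.22,0,0,1]

```text
time: 6.0
tool_pos: [651.2, -142.7, 148.6]
eef_rot: [-0.001, 0.99, 0.138, -0.001]
force: [-3.5, 5.6, 2.1]
finger_gap: 13.7
```

step_arm:
  series: [0,0.03,0,0,1,0,0.06,0,0,1,0,0.1,0,0,1,0,0.1,0,0,1]

```text
time: 6.4
tool_pos: [651.3, -143.1, 148.4]
eef_rot: [-0.007, 0.99, 0.14, -0.003]
force: [-15.5, 21.3, 11.3]
finger_gap: 14.1
```

step_arm:
  series: [0,-0.05,0,0,1,0,-0.09,0,0,1,0,-0.09,0,0,0.6,0,-0.09,0,0,0.2,0,-0.09,0,0,0,0,-0.09,0,0,0,0,-0.09,0,0,0,0,-0.09,0,0,0,0,-0.09,0,0,0,0,-0.09,0,0,0]

```text
time: 7.4
tool_pos: [652.0, -145.8, 148.6]
eef_rot: [0.0, 0.991, 0.137, -0.0]
force: [0.3, 0.9, -0.2]
finger_gap: 74.6
```

step_arm:
  series: [0,0,-0.3,0,0,0,0,-0.65,0,0,0,0,-1,0,0,0,0,-1,0,0]

```text
time: 7.8
tool_pos: [654.9, -145.9, 254.6]
eef_rot: [0.001, 0.991, 0.137, 0.005]
force: [1.4, 0.2, -0.0]
finger_gap: 87.8
```

step_arm:
  series: [0,-0.3,-0.4,0,0,0,-0.65,-0.4,0,0,0,-1,-0.4,0,0]

```text
time: 8.1
tool_pos: [624.9, -48.6, 289.4]
eef_rot: [0.0, 0.991, 0.136, 0.001]
force: [0.2, 0.9, -0.1]
finger_gap: 87.9
```

step_arm:
  series: [0,-0.35,0,0,0,0,-0.7,0,0,0,0,-1,0,0,0]

```text
time: 8.4
tool_pos: [596.8, 48.7, 288.1]
eef_rot: [-0.0, 0.991, 0.137, -0.0]
force: [0.3, 0.2, 0.3]
finger_gap: 87.9
```

step_arm:
  series: [0,-0.35,0,0,0,0,-0.7,0,0,0,0,-1,0,0,0,0,-1,0,0,0,0,-1,0,0,0]

```text
time: 8.9
tool_pos: [570.4, 143.3, 288.2]
eef_rot: [0.0, 0.991, 0.137, -0.0]
force: [1.3, -0.8, 0.3]
finger_gap: 87.7
```

```bash
python3 - <<'E'
from h import *
I=cams.snapshot("scene");J=cams.snapshot("top")
cv2.imwrite("pics/d.png",np.hstack([cv2.resize(I[120:310,200:330],(390,570),interpolation=3),cv2.resize(I[120:310,300:430],(390,570),interpolation=3)]))
s=telemetry.sense();print(s["tool_pos"],s["eef_rot"],s["force"])
y=.272;b=np.array([569.5,150.7,207]);l=np.array([651.5,-143.5,182])
for n,p in(("bar",b),("bar+",b+36*np.array([np.cos(y),np.sin(y),0])),("bar-",b-36*np.array([np.cos(y),np.sin(y),0])),("lug",l)): print(n,proj("scene",p),proj("top",p))
E
```

```text
[571.04376189 141.41087321 288.24157003] [ 4.47681633e-04  9.90738705e-01  1.35781319e-01 -2.27857598e-04] [ 0.10467904 -0.04623589  0.31640003]
bar [342.94004176 165.03145984] [221.1115529  207.96214635]
bar+ [356.16335575 175.43730111] [217.86921724 194.50179098]
bar- [330.07856134 154.94677387] [224.38422082 221.51772807]
lug [229.53480384 264.25979726] [334.51871305 181.2427394 ]
```

View pics/d.png

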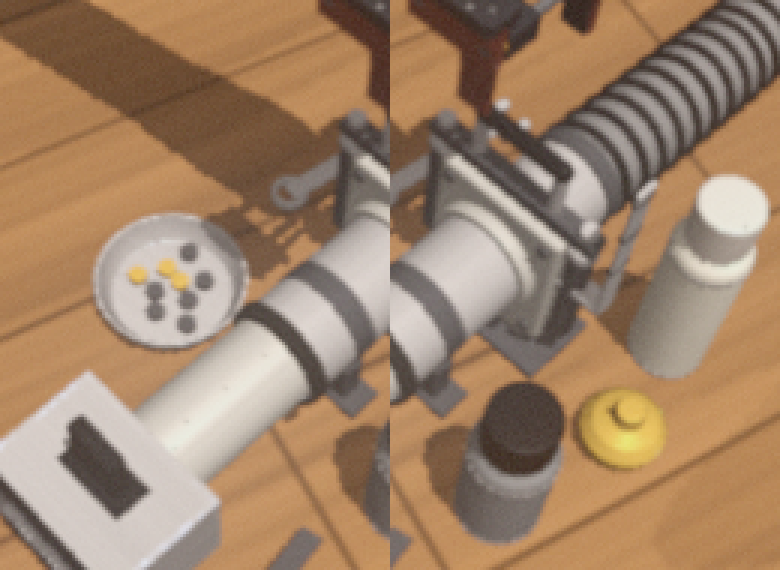

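The view shows the hood well out, with its inner tube exposed. The bar ends are about 3 px from the prediction and the fingers are above it. I'm centring and descending.

step_arm:
  series: [0.06,-0.09,0,0,0,0.06,-0.09,0.2,0,0,0.06,-0.09,0.45,0,0,0.06,-0.09,0.7,0,0,0.06,-0.09,0.9,0,0,0.06,-0.09,1,0,0,0.06,-0.09,1,0,0,0.06,-0.09,1,0,0]

```text
time: 9.8
tool_pos: [574.7, 153.5, 189.4]
eef_rot: [-0.0, 0.991, 0.137, 0.001]
force: [-0.3, 0.4, 0.5]
finger_gap: 87.5
```

step_arm:
  series: [0,0,0,0,0.5,0,0,0,0,0.7,0,0,0,0,0.8,0,0,0,0,0.8,0,0,0,0,0.8,0,0,0,0,0.8]

```text
time: 10.4
tool_pos: [574.0, 153.3, 188.7]
eef_rot: [0.0, 0.991, 0.137, 0.0]
force: [-0.0, -0.1, 0.9]
finger_gap: 43.5
```

```bash
python3 - <<'E'
from h import *
I=cams.snapshot("scene")
cv2.imwrite("pics/e.png",cv2.resize(I[120:240,290:420],(650,600),interpolation=3))
s=telemetry.sense();print(s["tool_pos"],s["finger_gap"],s["force"])
E
```

```text
[574.00851661 153.32846759 188.68551415] 39.182772277603604 [ 0.50417338 -0.31021014  0.02775951]
```

View pics/e.png

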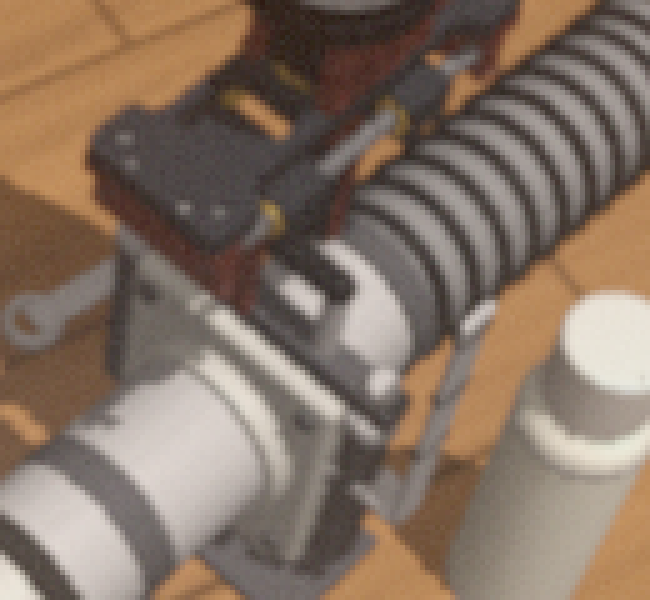

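The fingers straddle the bar. The bar's far end is visible near (335,280), and the front finger is by (235,290). Closing.

step_arm:
  series: [0,0,0,0,1,0,0,0,0,1,0,0,0,0,1,0,0,0,0,1,0,0,0,0,1,0,0,0,0,1,0,0,0,0,1]

```text
time: 11.15
tool_pos: [574.4, 152.2, 188.6]
eef_rot: [0.001, 0.991, 0.136, 0.0]
force: [1.6, -4.9, 0.4]
finger_gap: 14.1
```

step_arm:
  series: [0,0,-0.05,0,1,0,0,-0.1,0,1,0,0,-0.15,0,1,0,0,-0.2,0,1,0,0,-0.25,0,1,0,0,-0.25,0,1,0,0,-0.25,0,1]

```text
time: 11.85
tool_pos: [574.3, 152.2, 212.1]
eef_rot: [0.0, 0.991, 0.136, -0.0]
force: [6.0, -3.5, -10.5]
finger_gap: 14.4
```

step_arm:
  series: [0,0,-0.04,0,1,0,0,-0.08,0,1,0,0,-0.12,0,1,0,0,-0.17,0,1,0,0,-0.17,0,1,0,0,-0.17,0,1,0,0,-0.17,0,1,0,0,-0.17,0,1]

```text
time: 12.65
tool_pos: [574.3, 152.1, 228.6]
eef_rot: [0.0, 0.991, 0.136, -0.0]
force: [6.4, -2.5, -12.3]
finger_gap: 14.5
```

```bash
python3 - <<'E'
from h import *
I=cams.snapshot("scene");J=cams.snapshot("top")
cv2.imwrite("pics/f.png",cv2.resize(I[120:260,280:420],(600,600),interpolation=3))
cv2.imwrite("pics/f_full.png",np.hstack([cv2.resize(I,(400,300),interpolation=3),cv2.resize(J,(400,300),interpolation=3)]))
s=telemetry.sense();print(s["tool_pos"],s["finger_gap"],s["force"])
y=.272;o=np.array([570,151.5,0]);ex=np.array([np.cos(y),np.sin(y),0])
for n,p in(("half",o+96*ex+[0,0,199]),("shut",o+96*ex+[0,0,159]),("full",o+96*ex+[0,0,239]),("xh end half",o+79*ex+[0,0,206]),("xh end shut",o+79*ex+[0,0,166])):print(n,(proj("scene",p)-[280,120])*600/140)
E
```

```text
[574.23792496 152.12475341 228.55536832] 14.283226190816155 [  6.90847801  -3.23052742 -12.87455928]
half [422.79945867 324.74849987]
shut [405.86927096 370.51975511]
full [441.08262254 275.11960979]
xh end half [397.74710407 294.03661432]
xh end shut [381.81673566 341.02239549]
```

View pics/f.png

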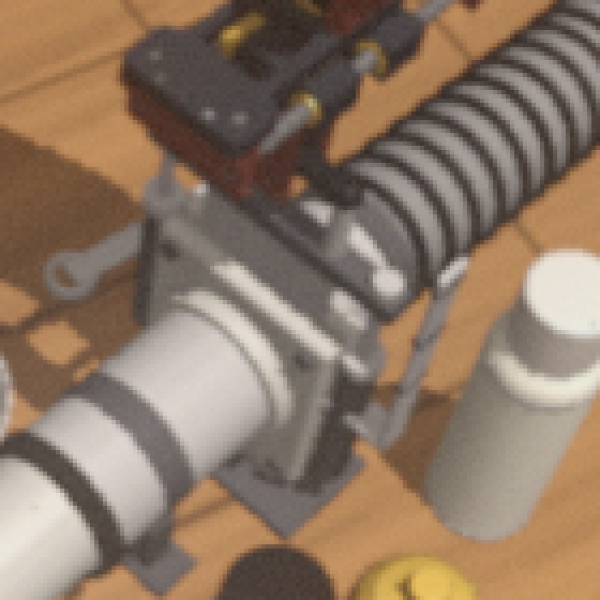

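View pics/f_full.png

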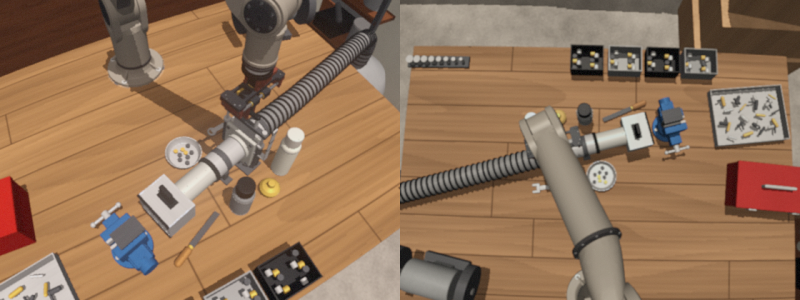

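The blade is up. The white knob moved from about (369,327) to (388,283) in the crop, which is about 38 mm of lift, and the hood is still out. I'll hold to check that it stays steady.

step_arm:
  series: [0,0,-0.01,0,1,0,0,-0.01,0,1,0,0,-0.01,0,1,0,0,-0.01,0,1,0,0,-0.01,0,1,0,0,-0.01,0,1,0,0,-0.01,0,1,0,0,-0.01,0,1,0,0,-0.01,0,1,0,0,-0.01,0,1,0,0,-0.01,0,1,0,0,-0.01,0,1]

```text
time: 13.95
tool_pos: [574.3, 152.1, 229.5]
eef_rot: [0.0, 0.991, 0.136, -0.001]
force: [7.8, -2.6, -13.0]
finger_gap: 14.0
```

```bash
python3 - <<'E'
from h import *
A=cv2.imread("pics/e.png");I=cams.snapshot("scene")
# knob shift: bright low-sat blob near far crosshead end, e.png (5x, off 290,120) vs now
A=cv2.resize(A,(130,120),interpolation=cv2.INTER_AREA);B=I[120:240,290:420]
t=A[68:84,69:83]; r=cv2.matchTemplate(B[50:90,60:100],t,cv2.TM_CCOEFF_NORMED);_,v,_,p=cv2.minMaxLoc(r)
print("knob shift px",p[0]+60-69,p[1]+50-68,v)
y=.272;e=np.array([570+79*np.cos(y),151.5+79*np.sin(y),175])
print([np.round(proj("scene",e+[0,0,d])-proj("scene",e),1) for d in (34,40,46)])
s=telemetry.sense();print(s["tool_pos"],s["finger_gap"],s["force"])
E
```

```text
knob shift px 4 -10 0.7292597889900208
[array([ 3.2, -9.4]), array([  3.8, -11.2]), array([  4.4, -12.9])]
[574.23455837 152.15743674 229.46411563] 14.420551046833415 [  6.3233123   -3.85547708 -13.08401284]
```

```bash
python3 -c "
from h import *
print(env.finish_job())"
```

```text
the job is handed in; nothing more can be done
None
```

I pulled the hood out to its stop with the gate still shut. Then I lifted the gate blade to about half open, and I handed the job in at about 14 s with the gripper still holding it. `finish_job` reports no verdict.

- **Hood:** it travelled about 89 mm, then the pull force rose to about 28 N, which I took as the stop. I eased off, let go and backed away. Later pictures show it still out.
- **Gate lift:** the tool rose 40.9 mm while gripping the bar. The downward force was about 13 N, which matches the spring force given for half open. It held steady over the last 1.2 s.
- **Disagreement:** the camera shows about 10 px of blade movement, or roughly 36 mm, where 40 mm should give 11.2 px. That check is only good to about a pixel (about 3.5 mm) and its match was only fair (0.73). It still falls inside the ±6 mm band.
- **Not fully checked:** I judged the bystanders by eye and did not measure them. None looked moved in the last pictures, but the arm hid part of the top view. The three height measurements from two views were also loose: the lug top read 168 mm against 182 mm in the text, the bar 201 mm against 207 mm, and the hood-top corners 112–136 mm against 131 mm. I used the text's heights for the grasps, and both held.

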